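Clear the lock box lid and hold its sticky lock open

TASK

Wipe the wood chips off the lock box's lid with the scraper block (never touch the chips with the fingers), then put the block back down on the table clear of the box. Then take the key from its stand, push it down into the lock in the lid, rocking it gently left and right to get past the two sticky pins, and when it is fully home turn it a quarter turn clockwise and finish still gripping the key, holding the sprung lock turned. Leave everything else on the table alone.

Things in the scene. Friction and masses are not known exactly. Their poses are not given: they have to be found in the camera images.
- lock_box: Steel lock box, grey with a flat blue lid, fixed to the table: 130 (x) x 170 (y) x 60 mm high. Origin: middle of its underside; z up. The round brass plug of the lock (36 mm) is flush in the middle of the lid, inside a flush steel ring. White dot on the lid at -x of the plug.
- keyway (a point): Middle of the keyway's mouth, on the lid's top, 60 mm above the table; axes as the lock box. The keyway is a slot straight down through the brass plug, at rest 32 mm long along the box's x and 8 mm wide along its y. The key goes in 34.5 mm deep; only with it fully down will the plug turn past about 30 degrees.
- first_pin (a point): On the keyway's axis, 9 mm deep: here the first stuck pin stops the key's tip. It lets the key by when key and plug are turned about 20 degrees counterclockwise seen from above (12 to 18 is the least, 30 the most). Press with a few N and rock the key to both sides by that much: it drops past.
- second_pin (a point): On the keyway's axis, 22 mm deep: here the second stuck pin stops the key's tip. It lets the key by when key and plug are turned about 20 degrees clockwise seen from above (12 to 18 is the least, 30 the most). Below the first pin the key turns freely from 18 mm depth on. Past the second it drops fully home and may turn on clockwise.
- plug (a joint): Turn of the brass lock plug, rad: 0 at rest (slot along the box's x), positive clockwise seen from above; stops at -0.52 and at 1.62. A weak spring (0.05 N m per rad) turns it back to 0 when let go. The key has some 6 degrees of play in its slot.
- key: Key upright in its stand, 78 mm tall, 60 g. Origin: its tip, at the bottom; z up. Red plastic bow with black ribs to grip: 30 mm along x, 12 mm thick along y, from 42 to 78 mm above the tip. Steel blade below, 5 mm thick along y: neck 14 mm wide from 6 to 42 mm, bit at the tip 28 mm wide along x (24 x 3 mm at the very end). A half turn about z looks and fits alike.
- key_stand: Fixed key stand: light wooden block 64 x 44 mm, 42 mm high, on a black foot 80 x 60 mm, with a slot 32 x 8 mm along its x, 36 mm deep, in which the key stands (tip 6 mm above the table). Origin: middle of its underside.
- scraper: Scraper block, 180 g nominal: orange body on a rubber sole, 110 (x) x 30 (y) x 26 mm high, with a black handle on top 64 mm (x) x 20 mm (y), from 26 to 58 mm height. Stands on the table on its sole. Origin: middle of the sole.
- chip_a: Loose splintered wood chip (pale), about 22 x 21 x 10 mm, 12 g, lying on the lid; at the start all of it lies within 50 mm of the plug's middle along the box's x and 40 mm along its y. Origin: middle of its underside.
- chip_b: Loose splintered wood chip (brown), about 22 x 21 x 10 mm, 12 g, lying on the lid; at the start all of it lies within 50 mm of the plug's middle along the box's x and 40 mm along its y. Origin: middle of its underside.
- chip_c: Loose splintered wood chip (plywood-coloured), about 22 x 21 x 10 mm, 12 g, lying on the lid; at the start all of it lies within 50 mm of the plug's middle along the box's x and 40 mm along its y. Origin: middle of its underside.
- carton_small_c: Small dark blue carton 52 x 67 x 70 mm; bystander, origin in the middle of its underside. Leave it alone.
- cream_pot_b: Cream pot with red band 63 mm across, 34 mm high; bystander, origin in the middle of its underside. Leave it alone.
- dropper: Brown dropper bottle 33 mm across, 102 mm high; bystander, origin in the middle of its underside. Leave it alone.
- marker_black: Black and white marker 137 mm long, lying; bystander, origin in the middle of its underside. Leave it alone.
- box_cutter: Yellow box cutter 156 mm long, lying; bystander, origin in the middle of its underside. Leave it alone.
Not all that is in view belongs to the job. Leave any green or yellow look-alike of the scraper alone.

How it is judged:
By the outcome, as a careful person would: the job done as asked, in the order asked, and still so for the second after the job is handed in, while the arm keeps its last pose, push and grip.
It also fails if it takes over 72 s, if anything falls off the work surface, if the arm or the gripper's body presses on something with over 40 N, if the wrist force passes 120 N, or if a joint passes its speed limit or range.

ROBOT

A 6-joint arm with a two-finger parallel gripper is mounted at the origin on a cart in front of the work surface, level with it; the furniture and walls round the work are solid. World frame = base frame: x ahead of the robot, y to its left, z up, the work surface at z = 0. Lengths are in mm, angles in degrees, forces in N, time in s.
With the tool pointing down it reaches from about 375 to 975 mm from the base axis. Payload 3.8 kg.
Tool frame: the origin (TCP) lies at the very end of the fingers, on their centre line; the grasp point (between the pads) lies manip.grasp_offset behind it (manip.grasp_offset is the distance from the TCP to the grasp point, in mm); z points along the fingers, y is the line along which they close (so a half turn about z gives the same grasp; the last joint's range is limited). The gripper opens to 88 mm and grips with 3 to 60 N. Pads are 18 mm wide; open, the fingers measure 123 mm over their backs; the gripper's body (75 mm by 187 mm) begins 45 mm behind the grasp point.
Start: joints at [63.203, 15.12, 91.902, -0, 72.978, -2.114], TCP at [281.876, 613.322, 238.706] pointing down, gripper open.
Joint ranges: [-150.88, 150.88], [-54.13, 125.18], [17.81, 147.31], [-75.09, 255.09], [0, 152.58], [-146.25, 146.25]. Speed limits (degrees/s): [147.25, 147.25, 180, 180, 180, 180].

INTERFACE

Orientations are given as a 3x3 rotation matrix whose columns are the frame's x, y, z axes.
In Python, from station import manip, planner, eyes gives the robot as it stands. Calls block until the motion is done:
- manip.movep(position, orientation): joint-space move of the TCP to a pose.
- manip.line_to(position, rate=150, frame=None, force_limit=None): straight line of the TCP; frame=None keeps the orientation; rate is the mean speed in mm/s. With force_limit (N) it stops when the force on the tool has changed by that much, and returns True; else False.
- manip.move_joints(angles): joint-space move.
- manip.gripper_to(opening): finger opening in mm; the grip force is fixed at half the most; returns when the fingers have stopped.
- manip.sleep(seconds).
- planner.solve_ik(position, orientation): joint angles nearest the present ones, or None.
- eyes.read_camera(name): name is "side" or "top" or "wrist"; returns a dict with "pixels" (400x640x3 uint8, blue, green, red), "range_z" (400x640 float32, mm along the optical axis (not along the pixel's ray), 0 where there is no reading), "camera_matrix" (3x3 intrinsics, pixels), "dist_coeffs" ([k1, k2, p1, p2, k3] as OpenCV has them; the pictures are not rectified), "rvec" (rotation vector, rad) and "tvec" (3), from world to camera coordinates, as OpenCV has them; the wrist camera has in their place "tool_from_camera" (4x4, takes a point from camera to tool coordinates, whose origin is the TCP and whose axes are the flange's). Camera axes: x right, y down, z forward; pixel columns grow to the right and rows downward; lengths in mm; the calibration is good to about 2 mm. A picture is of the moment at which its call begins: read the wrist's pose just before it.
A pose or a line that the arm cannot do raises manip.Unreachable and nothing moves.
- manip.finish_job(): hands the job in; it is judged then, once.
Readings, each from a call of its own:
- manip.current_time(): time.
- manip.current_qpos(): joint angles.
- manip.current_dq(): joint speeds.
- manip.current_tau(): joint torques, N m.
- manip.current_tcp_pos(): TCP position.
- manip.current_tcp_rot(): TCP orientation.
- manip.current_contact_force(): force on the tool from outside, world axes, zero at the start.
- manip.current_wrist_torque(): the same for the moment, N m.
- manip.current_gripper_width(): finger opening in mm.
- manip.current_finger_force(): force on a finger pad.
Only numpy, scipy, OpenCV 4.12 (cv2) and the standard library are available. Lean on these libraries where they do the work, as an engineer would, in place of code of your own. Each camera call takes 0.05 s, during which the arm holds its last target. There are 200 camera calls.

## Working session

There is one attempt and no reset: what is moved stays moved. The work goes in short steps, each a Python script; the robot and the scene stay as the last script left them, time stands still between calls to the robot, and variables do not carry over. Pictures are saved under pics/ and viewed, at most 10 in all, crops included, and the job is handed in when it is done.

```bash
ls; mkdir -p pics; python3 - <<'E'
from station import manip, planner, eyes
import cv2, pickle, numpy as np
d={}
for n in("side","top","wrist"):
    d[n]=eyes.read_camera(n); cv2.imwrite(f"pics/{n}0.png",d[n]["pixels"])
    print(n,[ (k,np.round(v,2).tolist()) for k,v in d[n].items() if k not in("pixels","range_z")])
pickle.dump(d,open("d0.pkl","wb"))
print(manip.grasp_offset,manip.current_time(),manip.current_tcp_rot(),manip.current_contact_force())
E
```

```text
pics
side [('camera_matrix', [[436.84, 0.0, 322.77], [0.0, 436.84, 194.62], [0.0, 0.0, 1.0]]), ('dist_coeffs', [-0.07, 0.0, 0.0, 0.0, 0.0]), ('rvec', [0.24, -2.72, 1.34]), ('tvec', [618.95, 71.11, 1288.45])]
top [('camera_matrix', [[361.89, 0.0, 316.79], [0.0, 361.89, 204.05], [0.0, 0.0, 1.0]]), ('dist_coeffs', [-0.07, 0.0, 0.0, 0.0, 0.0]), ('rvec', [2.14, -2.19, 0.13]), ('tvec', [52.22, 591.69, 906.32])]
wrist [('camera_matrix', [[360.54, 0.0, 324.51], [0.0, 360.54, 198.86], [0.0, 0.0, 1.0]]), ('dist_coeffs', [-0.03, 0.0, 0.0, 0.0, 0.0]), ('tool_from_camera', [[0.0, -0.95, -0.31, 80.23], [1.0, 0.0, -0.0, -0.8], [0.0, -0.31, 0.95, -145.36], [0.0, 0.0, 0.0, 1.0]])]
18.700000000000003 0.15 [[-9.08634086e-01  4.17592492e-01 -7.79640681e-04]
 [ 4.17593214e-01  9.08632802e-01 -1.52919070e-03]
 [ 6.98285404e-05 -1.71504746e-03 -9.99998527e-01]] [-0.44295489  0.13686278  0.16209456]
```

View pics/top0.png

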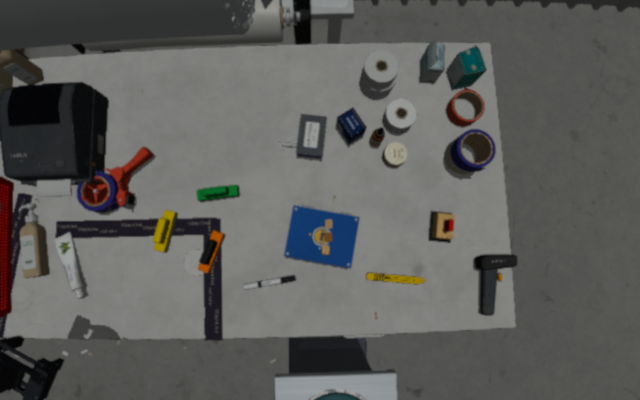

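View pics/side0.png

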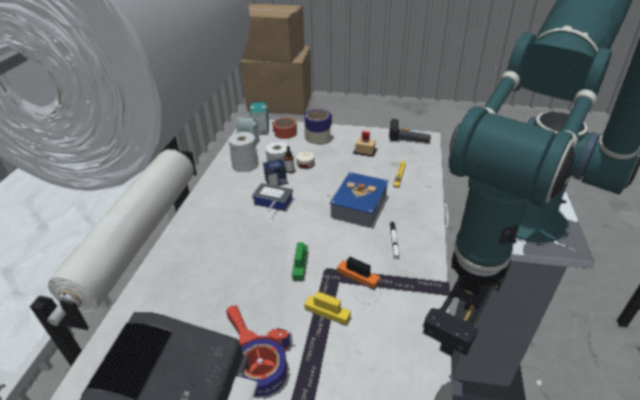

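The top view shows the box at about (322,237) with chips on its plug, the orange scraper at (210,251), the key stand with the red key at (443,227), and the green and yellow look-alikes at (218,193) and (165,230).

```bash
cat > h.py <<'E'
from station import manip, planner, eyes
import cv2, numpy as np
from scipy.spatial.transform import Rotation as Rn
def pose(im, T=None):
    """world_from_camera R,t"""
    if "rvec" in im:
        R=cv2.Rodrigues(np.array(im["rvec"],float))[0]; return R.T, -R.T@np.array(im["tvec"],float).ravel()
    W=T@np.array(im["tool_from_camera"]); return W[:3,:3],W[:3,3]
def px2w(im,uv,z,T=None):
    R,t=pose(im,T)
    p=cv2.undistortPoints(np.array(uv,float).reshape(-1,1,2),np.array(im["camera_matrix"]),np.array(im["dist_coeffs"]))[:,0]
    d=np.c_[p,np.ones(len(p))]@R.T
    return t+d*((z-t[2])/d[:,2])[:,None]
def tool():
    T=np.eye(4);T[:3,:3]=manip.current_tcp_rot();T[:3,3]=manip.current_tcp_pos();return T
def down(a):
    """tool pointing down, tool y (closing line) at angle a deg from world x"""
    a=np.radians(a); y=np.array([np.cos(a),np.sin(a),0]); z=np.array([0,0,-1.]); return np.c_[np.cross(y,z),y,z]
def rect(im,mask,z,T=None):
    """min-area rectangle in world of the biggest blob of mask, on plane z"""
    c=max(cv2.findContours(mask.astype(np.uint8),cv2.RETR_EXTERNAL,cv2.CHAIN_APPROX_NONE)[0],key=cv2.contourArea)
    w=px2w(im,c[:,0],z,T)[:,:2]
    o=w.mean(0); b=cv2.boxPoints(cv2.minAreaRect((w-o).astype(np.float32)))+o
    e=[b[1]-b[0],b[2]-b[1]]; e=max(e,key=np.linalg.norm)
    return b.mean(0),np.degrees(np.arctan2(e[1],e[0]))%180,sorted([np.linalg.norm(b[1]-b[0]),np.linalg.norm(b[2]-b[1])])
def hsv(im,lo,hi): return cv2.inRange(cv2.cvtColor(im["pixels"],cv2.COLOR_BGR2HSV),lo,hi)>0
E
python3 - <<'E'
from h import *
import pickle
d=pickle.load(open("d0.pkl","rb"));im=d["top"]
def win(m,x0,x1,y0,y1):
    o=np.zeros_like(m);o[y0:y1,x0:x1]=m[y0:y1,x0:x1];return o
print("lid",rect(im,win(hsv(im,(100,120,60),(125,255,255)),275,370,195,280),60))
print("scr",rect(im,win(hsv(im,(5,150,120),(20,255,255)),190,230,225,280),26))
print("stand",px2w(im,[(443,227)],42),"key",px2w(im,[(450,226)],84))
for n,u,z in(("marker",[(245,288),(296,279)],10),("cutter",[(366,278),(425,281)],10),("green",[(218,193)],26),("yellow",[(165,230)],26),("cart",[(351,125)],70),("edge",[(20,340),(515,327)],0),("gun",[(489,285)],20),("tape",[(212,219),(221,338)],0)): print(n,px2w(im,u,z)[:,:2].round())
print(manip.current_qpos())
E
```

```text
lid (array([508.60216546,  26.70467336]), np.float64(78.24983173345812), [np.float64(128.72208405505455), np.float64(166.35546062723188)])
scr (array([508.1474018 , 303.87409065]), np.float64(157.7199253425163), [np.float64(27.540491244625805), np.float64(43.08844586820264)])
stand [[ 523.38757888 -288.48543425   42.        ]] key [[ 523.57718448 -291.22336484   84.        ]]
marker [[380. 229.]
 [400.  95.]]
cutter [[ 398.  -88.]
 [ 384. -243.]]
green [[630. 296.]]
yellow [[536. 436.]]
cart [[791. -58.]]
edge [[ 244.  859.]
 [ 251. -486.]]
gun [[ 368. -411.]]
tape [[564. 319.]
 [251. 296.]]
[ 6.32031060e+01  1.51589142e+01  9.19618540e+01  3.90176064e-04
  7.29775776e+01 -2.11428197e+00]
```

```bash
python3 - <<'E'
from h import *
import pickle
manip.movep([508,304,150],down(67.7))
T=tool();im=eyes.read_camera("wrist");pickle.dump((im,T),open("w1.pkl","wb"))
cv2.imwrite("pics/w1.png",im["pixels"])
print(manip.current_time(),manip.current_qpos(),T.round(2))
print("scr",rect(im,hsv(im,(5,150,120),(20,255,255)),26,T))
for a in (67.7,78.2,78.2-180):print(a,planner.solve_ik([508,27,150],down(a)))
E
```

```text
1.6583 [ 2.85839030e+01  1.02694398e+01  1.07474005e+02  2.15604722e-02
  6.21977973e+01 -3.91989725e+01] [[-9.3000e-01  3.8000e-01  0.0000e+00  5.0804e+02]
 [ 3.8000e-01  9.3000e-01  0.0000e+00  3.0505e+02]
 [-0.0000e+00  0.0000e+00 -1.0000e+00  1.5051e+02]
 [ 0.0000e+00  0.0000e+00  0.0000e+00  1.0000e+00]]
scr (array([467.61098312, 320.22547624]), np.float64(157.51521205193862), [np.float64(27.681291775809527), np.float64(84.54688114665963)])
67.7 [ 2.36827292e-01  1.37391143e+00  1.17354772e+02 -2.54444375e-14
  6.12713166e+01 -6.74631727e+01]
78.2 [ 2.36827292e-01  1.37391143e+00  1.17354772e+02 -2.54444375e-14
  6.12713166e+01 -7.79631727e+01]
-101.8 [ 2.36827292e-01  1.37391143e+00  1.17354772e+02 -2.54444375e-14
  6.12713166e+01  1.02036827e+02]
```

View pics/w1.png

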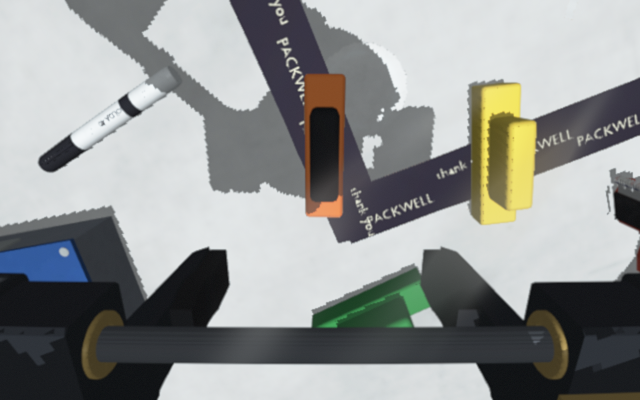

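The wrist view shows the scraper body with corners at about (306,74), (345,74), (343,217) and (306,217). The top of its black handle runs from about (310,107) to (338,202).

```bash
python3 - <<'E'
from h import *
import pickle
im,T=pickle.load(open("w1.pkl","rb"))
for c,z in(([(306,74),(345,74),(343.5,217),(306,217)],26),([(310,107),(339,107),(337,202),(309,202)],58)):
    w=px2w(im,c,z,T)[:,:2];e=(w[3]+w[2]-w[0]-w[1])/2;f=(w[1]+w[2]-w[0]-w[3])/2
    print(w.mean(0),np.linalg.norm(e),np.linalg.norm(f),np.degrees(np.arctan2(e[1],e[0])))
im=pickle.load(open("d0.pkl","rb"))["top"]
print("top-view",px2w(im,[(209.5,250)],58))
E
```

```text
[478.41144182 316.70300528] 108.44256167634563 28.8437044692721 -22.476578311171615
[476.88730301 316.26829999] 64.28610268110155 19.043791293392687 -23.13697385399358
top-view [[481.48789197 308.40166764  58.        ]]
```

```bash
python3 - <<'E'
from h import *
import pickle
O=down(67.3)
manip.movep([477.8,316.5,110],O)
manip.line_to([477.8,316.5,31],rate=100)
manip.gripper_to(10)
print(manip.current_gripper_width(),manip.current_finger_force(),manip.current_tcp_pos())
manip.line_to([477.8,316.5,150],rate=200)
B=np.array([508.6,26.7]);by=np.array([.2036,.979])
s=B+66*by
manip.movep([*s,130],down(78.25))
print(manip.line_to([*s,98],rate=100,force_limit=4), manip.current_tcp_pos())
T=tool();im=eyes.read_camera("wrist");pickle.dump((im,T),open("w2.pkl","wb"));cv2.imwrite("pics/w2.png",im["pixels"])
t2=eyes.read_camera("top");s2=eyes.read_camera("side")["pixels"]
cv2.imwrite("pics/c2.png",np.hstack([cv2.resize(s2[150:270,290:450],None,fx=2.5,fy=2.5),cv2.resize(t2["pixels"][180:300,250:410],None,fx=2.5,fy=2.5)]))
print(manip.current_gripper_width(),manip.current_contact_force(),manip.current_time())
E
```

```text
19.96108701067458 29.953447699081153 [477.81368853 316.54986012  30.94358031]
False [521.5677056   92.06111337  97.48561931]
19.72623902965423 [-0.12031684  0.19219346 -2.03374114] 6.2333
```

View pics/w2.png

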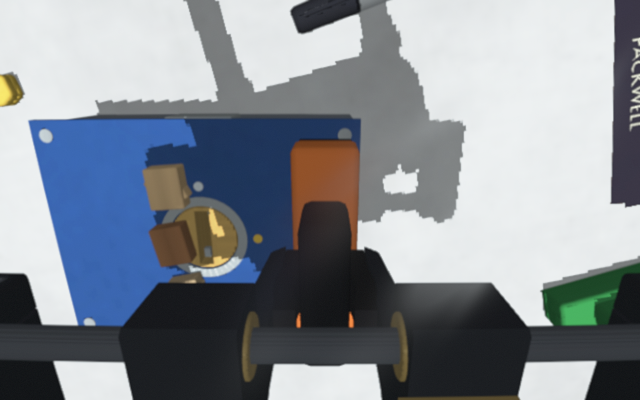

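The wrist view shows the scraper standing over the lid on the +y side, clear of the three chips at (165,187), (172,245) and (187,278). The plug is at about (205,238), and the white dot at (198,187) is on the robot side.

```bash
python3 - <<'E'
from h import *
import pickle
im,T=pickle.load(open("w2.pkl","rb"))
print(px2w(im,[(30,121),(360,119),(205,238),(198,187)],60,T).round(1))
B=np.array([508.6,26.7]);by=np.array([.2036,.979])
s=B+66*by
print(manip.line_to([*s,85],rate=25,force_limit=4), manip.current_tcp_pos(),manip.current_contact_force())
z=manip.current_tcp_pos()[2]
e=B-113*by
print(manip.line_to([*e,z],rate=70,force_limit=40),manip.current_tcp_pos(),manip.current_contact_force())
manip.line_to([*e,150],rate=150)
e=B-190*by
manip.line_to([*e,200],rate=200)
T=tool();im=eyes.read_camera("wrist");pickle.dump((im,T),open("w3.pkl","wb"))
t2=eyes.read_camera("top");s2=eyes.read_camera("side")["pixels"]
c=np.hstack([cv2.resize(s2[150:270,290:450],(400,300)),cv2.resize(t2["pixels"][180:300,250:410],(400,300))])
cv2.imwrite("pics/c3.png",np.vstack([c,cv2.resize(im["pixels"],(480,300))[:, :] if 0 else cv2.copyMakeBorder(cv2.resize(im["pixels"],(480,300)),0,0,0,320,0)]))
print(manip.current_gripper_width(),manip.current_time())
E
```

```text
[[429.4 -43.4  60. ]
 [463.1 121.3  60. ]
 [509.6  25.9  60. ]
 [480.6  31.2  60. ]]
True [522.82705767  91.59298838  90.76339837] [1.48225089 1.1180567  2.90734921]
False [485.63001988 -83.75456484  90.74712271] [ 0.05966365 -0.05911776 -2.36619013]
19.67563976322403 10.625
```

View pics/c3.png

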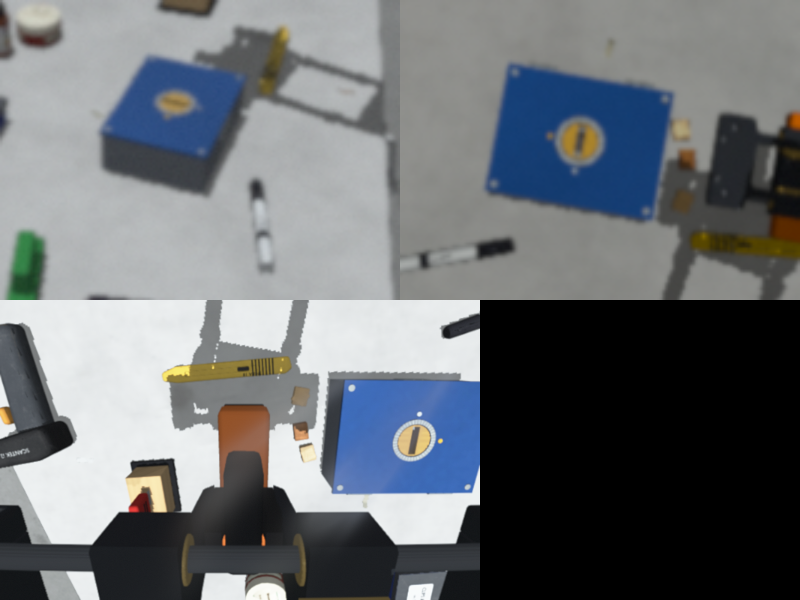

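All three chips are now on the table beside the box on its -y side, and the lid is clear.

```bash
python3 - <<'E'
from h import *
import pickle
p=[477.8,316.5]
manip.movep([*p,130],down(67.3))
manip.line_to([*p,45],rate=150)
print(manip.line_to([*p,28],rate=30,force_limit=3),manip.current_tcp_pos())
manip.gripper_to(60)
manip.line_to([*p,110],rate=200)
for n,q,z in(("w4",[568,22],170),("w5",[580,-288],170)):
    manip.movep([*q,z],down(78.25 if n=="w4" else 90))
    manip.sleep(.2)
    T=tool();im=eyes.read_camera("wrist");pickle.dump((im,T),open(n+".pkl","wb"))
    cv2.imwrite(f"pics/{n}.png",im["pixels"][:300])
print(manip.current_time(),manip.current_qpos())
E
```

```text
True [478.15496328 316.95652463  30.61029206]
17.7583 [-2.85008760e+01  1.49628391e+01  9.95355401e+01  9.08377735e-03
  6.55000312e+01 -1.18600857e+02]
```

View pics/w4.png

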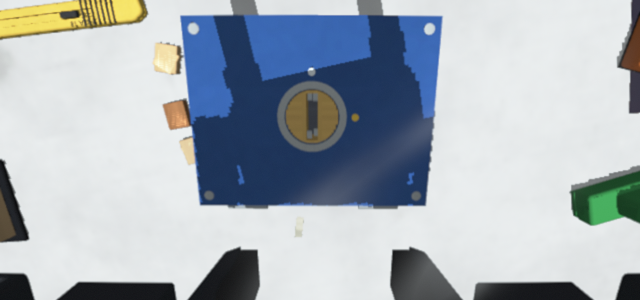

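View pics/w5.png

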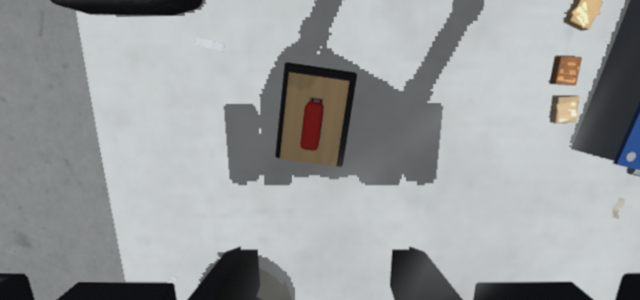

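```bash
python3 - <<'E'
from h import *
import pickle
im,T=pickle.load(open("w4.pkl","rb"))
print("lid",rect(im,hsv(im,(100,100,40),(125,255,255)),60,T))
print(T[:3,3])
a=cv2.resize(im["pixels"][72:162,267:357],(400,400),interpolation=cv2.INTER_CUBIC)
im,T=pickle.load(open("w5.pkl","rb"));print(T.round(3))
b=cv2.resize(im["pixels"][60:170,265:365],(400,440),interpolation=cv2.INTER_CUBIC)
m=hsv(im,(0,150,60),(6,255,255))|hsv(im,(172,150,60),(180,255,255));m[200:]=0
print("key",rect(im,m,84,T))
m=hsv(im,(8,60,60),(25,200,255))|m; m[:,:250]=0;m[:,380:]=0;m[200:]=0
print("stand",rect(im,m,42,T))
cv2.imwrite("pics/c6.png",np.hstack([cv2.copyMakeBorder(a,0,40,0,0,0),b]))
E
```

```text
lid (array([508.92583253,  24.72679216]), np.float64(78.20602514025497), [np.float64(129.04992738364845), np.float64(169.41641263643447)])
[567.69292089  23.15779148 169.52300924]
[[-1.00000e+00 -2.00000e-03  0.00000e+00  5.80376e+02]
 [-2.00000e-03  1.00000e+00  0.00000e+00 -2.86570e+02]
 [-0.00000e+00  0.00000e+00 -1.00000e+00  1.70105e+02]
 [ 0.00000e+00  0.00000e+00  0.00000e+00  1.00000e+00]]
key (array([ 525.87838782, -295.745739  ]), np.float64(171.9425425983613), [np.float64(11.234734201223302), np.float64(30.269250163283626)])
stand (array([ 526.67636252, -295.94983378]), np.float64(172.24668768306321), [np.float64(44.41589928982036), np.float64(63.7487026219849)])
```

View pics/c6.png

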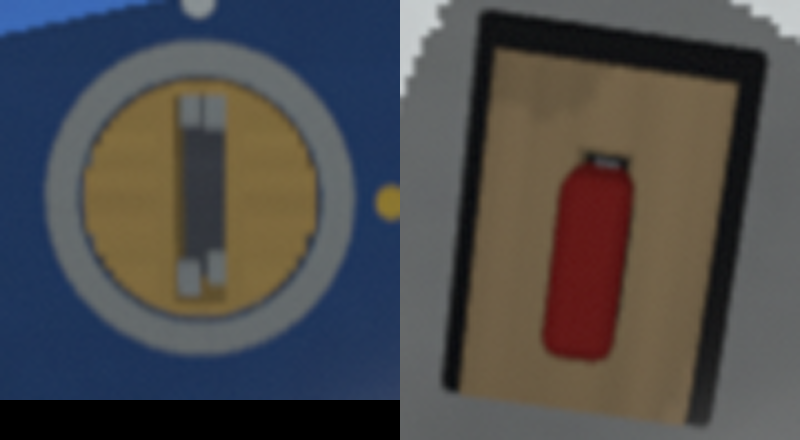

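The crop shows the ring centred at about (312,116.2) in the full frame, with the slot along the box's x and unobstructed. The red bow is centred on the stand.

```bash
python3 - <<'E'
from h import *
import pickle
im,T=pickle.load(open("w4.pkl","rb"))
P=px2w(im,[(311.7,115.8)],60,T)[0,:2];print("plug",P)
k=[526.2,-295.8]
manip.movep([*k,125],down(82.1)); manip.line_to([*k,100],rate=80);manip.sleep(.2)
print(manip.current_tcp_pos())
print(manip.line_to([*k,48],rate=60,force_limit=8),manip.current_tcp_pos())
manip.gripper_to(5)
print(manip.current_gripper_width(),manip.current_finger_force(),manip.current_contact_force(),manip.current_tcp_pos())
manip.line_to([*k,150],rate=100)
print(manip.current_gripper_width(),manip.current_contact_force(),manip.current_time())
manip.movep([*P,150],down(78.2)); manip.line_to([*P,112],rate=80);manip.sleep(.2)
print(manip.current_tcp_pos(),manip.current_contact_force(),manip.current_wrist_torque())
im=eyes.read_camera("side");cv2.imwrite("pics/s7.png",cv2.resize(im["pixels"][130:230,290:450],(800,500),interpolation=cv2.INTER_CUBIC))
E
```

```text
plug [508.41595833  25.33546225]
[ 526.58775239 -295.99498153  100.39575443]
False [ 526.56430022 -296.03536919   48.39269293]
11.628056982466516 29.99983367160894 [0.35485025 0.88514875 0.36966115] [ 526.20994954 -295.85016711   48.02883986]
11.975619688388262 [-0.327821   -0.20532846 -0.43092094] 21.775
[508.98463619  25.38193986 112.64424479] [ 1.06577111 -0.26396405  0.28889579] [-0.00594961 -0.00872489  0.00688468]
```

View pics/s7.png

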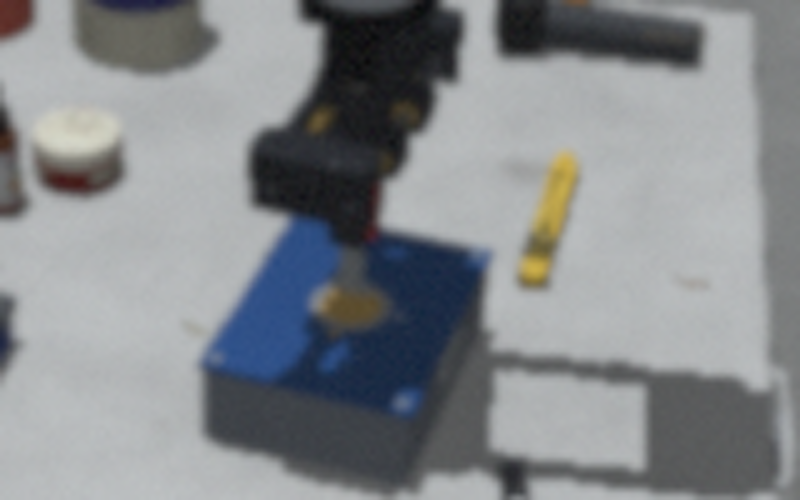

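The side view shows the key gripped upright just above the plug, at about (350,270) in the crop.

```bash
python3 - <<'E'
from h import *
P=[508.4,25.3]
r=manip.line_to([*P,88],rate=12,force_limit=4)
print(r,manip.current_tcp_pos(),manip.current_contact_force(),manip.current_wrist_torque(),manip.current_gripper_width(),manip.current_time())
E
```

```text
True [508.42564768  25.25926381  92.08612956] [0.41873383 0.07826465 3.14020885] [-0.04930946 -0.07825624  0.01477537] 12.225155578713645 25.3583
```

```bash
cat >> h.py <<'E'
P=[508.4,25.3]; A0=78.2
def st(tag):
    R=manip.current_tcp_rot();a=np.degrees(np.arctan2(R[1,1],R[0,1]))
    p=manip.current_tcp_pos();f=manip.current_contact_force();m=manip.current_wrist_torque()
    print(tag,"cw %.1f z %.2f xy %.1f %.1f F"%(A0-a,p[2],p[0],p[1]),np.round(f,1),"Mz %.3f w %.2f t %.2f"%(m[2],manip.current_gripper_width(),manip.current_time()),flush=True)
    return A0-a,p[2],f[2]
def turn(z,a,b,step=4):
    """turn from a to b degrees clockwise at commanded height z"""
    for c in np.linspace(a,b,max(2,int(abs(b-a)/step)+1))[1:]: manip.movep([*P,z],down(A0-c))
E
python3 - <<'E'
from h import *
z=92.
for i in range(8):
    _,zz,f=st("press")
    if f>4.5: break
    z-=.4; manip.line_to([*P,z],rate=10)
print(z)
turn(z,0,-24); st("ccw")
manip.line_to([*P,z-1.5],rate=10,force_limit=8); st("down")
E
```

```text
press cw -0.0 z 92.09 xy 508.4 25.3 F [0.4 0.1 3.1] Mz 0.015 w 12.23 t 25.36
press cw -0.0 z 91.95 xy 508.6 25.3 F [-0.6 -0.4  5. ] Mz -0.008 w 12.05 t 25.61
91.6
ccw cw -23.8 z 91.60 xy 508.3 25.2 F [-0.  1. -1.] Mz 0.049 w 11.61 t 27.11
down cw -23.9 z 90.17 xy 508.6 25.3 F [-0.2  1.2 -1. ] Mz -0.020 w 11.68 t 27.41
```

```bash
python3 - <<'E'
from h import *
r=manip.line_to([*P,74],rate=20,force_limit=5);print(r); _,z0,f=st("pin2")
z=z0
for i in range(6):
    if f>4: break
    z-=.4; manip.line_to([*P,z],rate=10); _,_,f=st("press")
turn(z,-24,0); st("mid")
turn(z,0,24); st("cw")
manip.line_to([*P,z-2],rate=10,force_limit=8); st("down")
E
```

```text
True
pin2 cw -24.0 z 79.07 xy 508.4 25.3 F [0.9 0.2 1.9] Mz 0.051 w 11.50 t 27.98
press cw -24.0 z 78.88 xy 508.6 25.3 F [-0.  -0.1  3.9] Mz -0.009 w 11.71 t 28.23
press cw -24.0 z 78.72 xy 508.8 25.3 F [-0.8  0.4  5.6] Mz -0.010 w 11.84 t 28.48
mid cw -0.1 z 78.57 xy 509.0 25.3 F [0.9 0.1 1.3] Mz -0.042 w 11.34 t 29.98
cw cw 23.8 z 78.13 xy 508.2 25.4 F [ 0.3  2.1 -0.2] Mz -0.023 w 11.50 t 31.48
down cw 24.0 z 76.41 xy 508.8 25.2 F [ 0.5  1.1 -0.2] Mz 0.005 w 11.39 t 31.83
```

Both pins are past. Next I push the key home and turn it.

```bash
python3 - <<'E'
from h import *
r=manip.line_to([*P,62],rate=15,force_limit=6);print(r); _,z,f=st("home")
for i in range(6):
    if f>5: break
    z-=.4; manip.line_to([*P,z],rate=10); _,_,f=st("press")
for a,b in((24,45),(45,70),(70,90),(90,96)):
    turn(z,a,b); st("turn")
manip.sleep(.3);st("hold")
im=eyes.read_camera("side");t=eyes.read_camera("top")
cv2.imwrite("pics/f.png",np.hstack([cv2.resize(im["pixels"][150:250,320:420],(400,400)),cv2.resize(t["pixels"][190:290,260:360],(400,400))]))
E
```

```text
True
home cw 24.0 z 67.45 xy 508.6 25.4 F [-1.   0.8  5. ] Mz -0.002 w 11.68 t 32.48
turn cw 44.8 z 67.50 xy 508.6 25.4 F [1.3 3.3 0.7] Mz 0.045 w 11.76 t 33.73
turn cw 69.9 z 67.66 xy 508.9 25.1 F [4.3 3.1 0.2] Mz -0.008 w 12.17 t 35.23
turn cw 89.9 z 67.72 xy 509.0 25.0 F [ 4.2  3.3 -0.4] Mz 0.108 w 11.61 t 36.48
turn cw 95.9 z 67.69 xy 508.9 25.1 F [ 4.5  3.2 -0.7] Mz 0.125 w 11.54 t 36.73
hold cw 95.8 z 67.72 xy 509.0 25.1 F [ 3.6  3.2 -0.1] Mz 0.125 w 11.62 t 37.02
```

View pics/f.png

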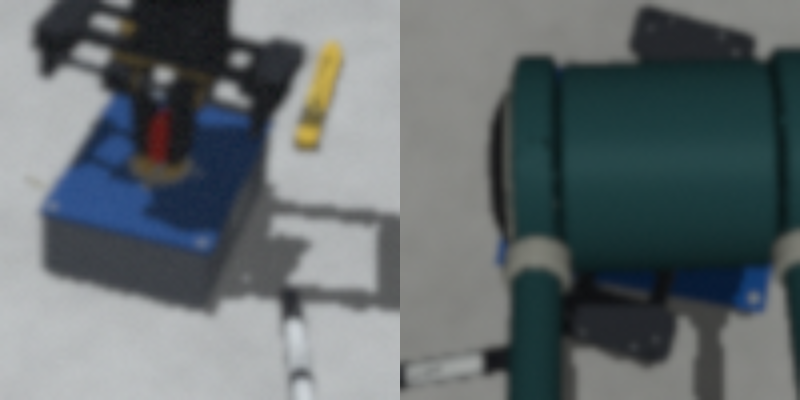

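```bash
python3 - <<'E'
from h import *
print(manip.line_to([*P,64],rate=8,force_limit=8)); st("press");manip.sleep(1);st("hold")
E
```

```text
True
press cw 95.9 z 67.47 xy 509.4 25.3 F [-0.  -0.1  3.8] Mz 0.060 w 11.67 t 37.39
hold cw 96.0 z 67.44 xy 509.7 25.5 F [-1.6 -2.   5.6] Mz 0.090 w 12.04 t 38.39
```

```bash
python3 - <<'E'
from h import *
print(manip.finish_job())
E
```

```text
the job is handed in; nothing more can be done
None
```

I wiped the chips off the lid, put the scraper back on the table, pushed the key home past both pins, turned it about 96° clockwise (a quarter turn plus the slot's play), and handed the job in still gripping it, at about 38 s; no verdict came back, so success is judged only from depth, torque and camera readings.

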